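Line up infusion bottles by height on the staging rail

TASK

Set out the four amber medicine bottles on the steel rail for the ward round: stand one upright on the middle of each round rubber mark, in order of height, the tallest next to the upright end plate and the shortest at the far end. They are glass: set each down without dropping it and knock none over.

Things in the scene. Friction and masses are not known exactly. Their poses are not given: they have to be found in the camera images.
- bottle_m: the tallest and fattest of four upright round amber glass bottles with white paper label and aluminium cap: 155 mm tall, body 62 mm in diameter up to 113 mm, then a short shoulder; from 121 mm up to the top a straight neck and cap 28 to 29 mm in diameter, good to grip. Origin: centre of the underside; z up along the bottle. Loose, 0.38 to 0.55 kg, standing on the bench at the start
- bottle_t: the second tallest of four upright round amber glass bottles with white paper label and aluminium cap: 130 mm tall, body 54 mm in diameter up to 88 mm, then a short shoulder; from 96 mm up to the top a straight neck and cap 28 to 29 mm in diameter, good to grip. Origin: centre of the underside; z up along the bottle. Loose, 0.25 to 0.37 kg, standing on the bench at the start
- bottle_k: the third tallest of four upright round amber glass bottles with white paper label and aluminium cap: 105 mm tall, body 46 mm in diameter up to 63 mm, then a short shoulder; from 71 mm up to the top a straight neck and cap 28 to 29 mm in diameter, good to grip. Origin: centre of the underside; z up along the bottle. Loose, 0.17 to 0.25 kg, standing on the bench at the start
- bottle_r: the shortest and slimmest of four upright round amber glass bottles with white paper label and aluminium cap: 80 mm tall, body 38 mm in diameter up to 38 mm, then a short shoulder; from 46 mm up to the top a straight neck and cap 28 to 29 mm in diameter, good to grip. Origin: centre of the underside; z up along the bottle. Loose, 0.10 to 0.15 kg, standing on the bench at the start
- mark_a: one of four alike fixed round black rubber marks (64 mm in diameter, a small white dot in the middle) in a straight row, 95 mm apart, on a flat fixed steel rail 85 x 440 mm; which letter lies where in the row changes. Origin: on the mark's axis at bench height; the mark's flat top, on which a bottle stands, is 8 mm above the origin; z up
- mark_b: one of four alike fixed round black rubber marks (64 mm in diameter, a small white dot in the middle) in a straight row, 95 mm apart, on a flat fixed steel rail 85 x 440 mm; which letter lies where in the row changes. Origin: on the mark's axis at bench height; the mark's flat top, on which a bottle stands, is 8 mm above the origin; z up
- mark_c: one of four alike fixed round black rubber marks (64 mm in diameter, a small white dot in the middle) in a straight row, 95 mm apart, on a flat fixed steel rail 85 x 440 mm; which letter lies where in the row changes. Origin: on the mark's axis at bench height; the mark's flat top, on which a bottle stands, is 8 mm above the origin; z up
- mark_d: one of four alike fixed round black rubber marks (64 mm in diameter, a small white dot in the middle) in a straight row, 95 mm apart, on a flat fixed steel rail 85 x 440 mm; which letter lies where in the row changes. Origin: on the mark's axis at bench height; the mark's flat top, on which a bottle stands, is 8 mm above the origin; z up
- stop: fixed upright aluminium end plate, 70 mm wide across the rail, 6 mm thick, its top 70 mm above the bench, at one end of the rail (either end), 62 mm beyond the centre of the nearest mark, in line with the row. The rail's other end has only a low black clip, top 14 mm above the bench. Origin: under its middle at bench height; z up, x across the rail, y along the rail

How it is judged:
By the outcome, as a careful person would: the job done as asked, in the order asked, and still so for the second after the job is handed in, with the robot touching nothing.
It also fails if it takes over 90 s, if anything falls off the work surface, if the arm or the gripper's body presses on something with over 40 N, if the wrist force passes 120 N, or if a joint passes its speed limit or range.

ROBOT

A 7-joint arm with a two-finger parallel gripper is mounted at the origin on the work surface. World frame = base frame: x ahead of the robot, y to its left, z up, the work surface at z = 0. Lengths are in m, angles in rad, forces in N, time in s.
With the tool pointing down it reaches from about 0.425 to 0.875 m from the base axis. Payload 4.7 kg.
Tool frame: the origin (TCP) lies between the finger pads; the fingertips stand 14 mm ahead of it and the grasp point (between the pads) lies 5 mm behind it; z points along the fingers, y is the line along which they close (so a half turn about z gives the same grasp; the last joint's range is limited). The gripper opens to 87 mm and grips with 3 to 60 N. Pads are 19 mm wide; open, the fingers measure 117 mm over their backs; the gripper's body (75 mm by 190 mm) begins 51 mm behind the grasp point.
Start: joints at [-1.257, 0.321, -0.07, 1.45, 0.023, 1.371, -0.057], TCP at [0.192, 0.621, 0.237] pointing down, gripper open.
Joint ranges: [-2.86, 2.86], [-0.3, 2.09], [-1.38, 1.24], [0.06, 2.45], [-1.56, 4.7], [0.09, 2.05], [-2.69, 2.69]. Speed limits (rad/s): [2.57, 2.57, 3.14, 3.14, 3.14, 3.14, 3.14].

INTERFACE

Orientations are given as a rotation vector (axis times angle).
In Python, from bench import get_state, get_image, camera_params, close_job gives the robot as it stands. The module is installed in compiled form; this text tells all that it offers.
- The arm moves only by the tool arm_command, never from a script. Its argument "motion" is a list of rows, each a list of 5 numbers: the finger opening in mm, from 0 to 87, then the shift along the tool's x, y, z in mm, then the turn about the tool's z in degrees. In form: [[gripper, x, y, z, spin], ...]. A call has 1 to 5 rows; each row is the pose to reach, as a shift and turn from the pose commanded when the call began, along the tool's axes at that moment; what a row does not reach only later rows make up. A row lasts 1/12 s, in which the tool goes at most 41.7 mm and 7.16 degrees, less where a joint would pass 70% of its speed; a pose out of reach is approached as far as the arm can. A call with a gripper value outside its range is refused whole. The fingers move at their own pace and stop on an object; "newtons" is the grip in N (left out, the last holds). Time passes only in rows, so rows that repeat a pose let the fingers close. It gives the time, the measured TCP pose, the force, the opening and the grip force at its end, in the units of the state.
- get_state(): the state, without advancing time (a new reading comes with each control period).
- get_image(name): name is "scene" or "top" or "wrist"; returns (picture, depth): 400x640x3 uint8, red, green, blue; 400x640 float32, m along the optical axis (not along the pixel's ray), 0 where there is no reading.
- camera_params(name): a dict with "intrinsics" (3x3 intrinsics, pixels), "D" ([k1, k2, p1, p2, k3] as OpenCV has them; the pictures are not rectified), "extrinsics" (4x4, takes a point from camera to world coordinates). Camera axes: x right, y down, z forward; pixel columns grow to the right and rows downward; lengths in m; the calibration is good to about 2 mm. A picture is of the moment at which its call begins: read the wrist's pose just before it. camera_params takes no time and is no camera call; for the wrist camera it gives the pose at the moment of the call.
- close_job(): hands the job in; it is judged then, once.
The state is a dict: "time": time; "joint_positions": joint angles; "qd": joint speeds; "joint_torque": joint torques, N m; "position": TCP position; "tool_rot": TCP orientation; "ft_force": force on the tool from outside, world axes, zero at the start; "torque": the same for the moment, N m; "grip_width": opening from 0.0 (shut) to 1.0 (fully open); "grip_force": force on a finger pad.
Only numpy, scipy, OpenCV 4.12 (cv2) and the standard library are available. Lean on these libraries where they do the work, as an engineer would, in place of code of your own. Each camera call takes 0.05 s, during which the arm holds its last target. There are 200 camera calls.

## Working session

There is one attempt and no reset: what is moved stays moved. The work goes in short steps, Python scripts to look and compute and a tool call to move; the robot and the scene stay as the last step left them, time stands still between calls to the robot, and variables do not carry over. Pictures are saved under pics/ and viewed, at most 14 in all, crops included, and the job is handed in when it is done.

Besides the shell and the picture viewer there is one more tool, called after ">>>" as name([rows], argument=value, ...), one row to a line, values as JSON. arm_command: Moves the arm, as the interface text tells. Its arguments: {"type":"object","properties":{"motion":{"type":"array"},"newtons":{"type":"number"}},"required":["motion"]}

```bash
mkdir -p pics
python3 - <<'E'
from bench import *
import cv2
print(get_state())
for n in ("scene","top"):
    p,d=get_image(n); cv2.imwrite(f"pics/{n}0.png",p[:,:,::-1]); c=camera_params(n); print(n,c)
E
```

```text
{'time': 0.0, 'joint_positions': array([-1.256888  ,  0.32179715, -0.0701301 ,  1.45167435,  0.02260336,
        1.37077183, -0.05692587]), 'qd': array([-0.00020183, -0.00024403, -0.00205439,  0.00120975, -0.00230466,
       -0.00114635,  0.00115169]), 'joint_torque': array([-3.92361089e-04, -4.91282845e+01, -4.04031146e-01, -3.12536752e+01,
       -6.39715372e-02,  4.37125191e-02,  1.63965565e-04]), 'position': array([0.19183611, 0.62050329, 0.23547895]), 'tool_rot': array([-4.69071917e-01, -3.10618069e+00,  2.91022284e-03]), 'ft_force': array([-0.30174264,  1.04947539, -0.04344786]), 'torque': array([-0.0329822 , -0.02672991,  0.04653985]), 'grip_force': 0.0, 'grip_width': 0.9995737477916251}
scene {'intrinsics': array([[510.05056214,   0.        , 320.01703668],
       [  0.        , 510.05056214, 194.63574096],
       [  0.        ,   0.        ,   1.        ]]), 'D': array([-0.1101505,  0.       ,  0.       ,  0.       ,  0.       ]), 'extrinsics': array([[ 0.5644881 ,  0.61345442, -0.55229237,  1.12119562],
       [ 0.82524196, -0.43411725,  0.36127263, -0.34625046],
       [-0.01813536, -0.65970894, -0.75130235,  0.80385227],
       [ 0.        ,  0.        ,  0.        ,  1.        ]])}
top {'intrinsics': array([[465.85468875,   0.        , 317.04364416],
       [  0.        , 465.85468875, 201.41837736],
       [  0.        ,   0.        ,   1.        ]]), 'D': array([-0.01001579,  0.        ,  0.        ,  0.        ,  0.        ]), 'extrinsics': array([[-0.00874871, -0.99192725,  0.12650606,  0.42450137],
       [-0.99993608,  0.00777202, -0.00821205,  0.00966523],
       [ 0.00716255, -0.12656982, -0.99193184,  1.02155233],
       [ 0.        ,  0.        ,  0.        ,  1.        ]])}
```

View pics/top0.png

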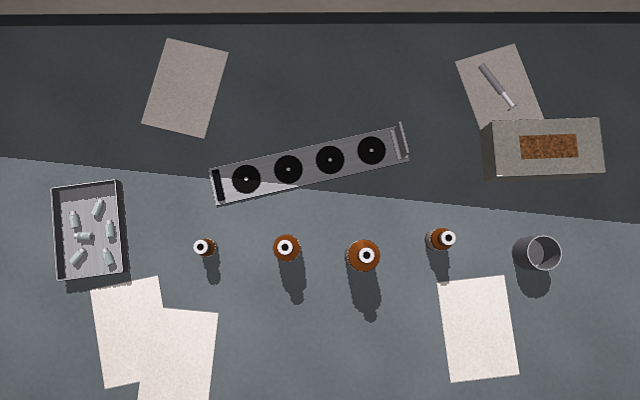

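View pics/scene0.png

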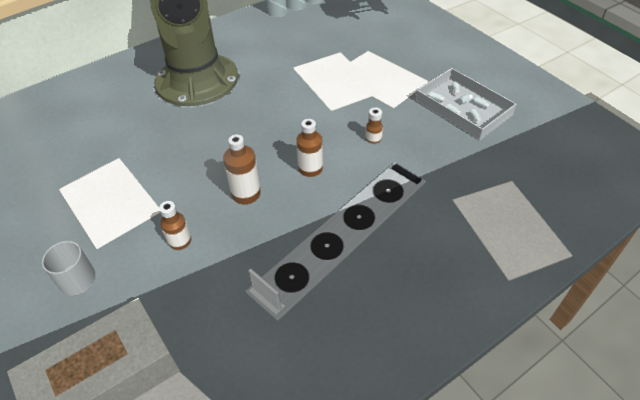

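The top view shows four caps at about (202,247) r, (286,247) t, (366,256) m and (447,238) k. The mark dots run from (246,179) to (371,150), and the stop plate is at the right end (403,140). The scene view agrees with this.

```bash
cat > h.py <<'E'
from bench import *
import cv2, numpy as np
def cast(P,uv,z):
    n=cv2.undistortPoints(np.array([[uv]],float),P["intrinsics"],P["D"])[0,0]
    E=P["extrinsics"]; d=E[:3,:3]@np.array([*n,1]); o=E[:3,3]
    return o+d*(z-o[2])/d[2]
def blob(p,uv,r,lo=150):
    "centroid of convex hull of the bright blob nearest uv"
    u,v=map(int,uv); w=p[v-r:v+r,u-r:u+r].astype(int)
    m=((w.min(2)>lo)&(w.max(2)-w.min(2)<40)).astype(np.uint8)
    cs,_=cv2.findContours(m,cv2.RETR_EXTERNAL,cv2.CHAIN_APPROX_NONE)
    c=max(cs,key=len); (x,y),R=cv2.minEnclosingCircle(c); M=cv2.moments(cv2.convexHull(c))
    if M["m00"]>0: x,y=M["m10"]/M["m00"],M["m01"]/M["m00"]
    return (x+u-r,y+v-r),R
def todelta(target):
    from scipy.spatial.transform import Rotation as Ro
    s=get_state(); return Ro.from_rotvec(s["tool_rot"]).inv().apply(np.array(target)-s["position"])*1000
E
python3 - <<'E'
from h import *
p,d=get_image("top"); P=camera_params("top")
for n,uv,z in [("m",(366,256),.155),("t",(286,247),.13),("k",(447,238),.105),("r",(202,247),.08)]:
    c,R=blob(p,uv,14); print(n,np.round(c,1),round(R,1),np.round(cast(P,c,z),4), "depth z", )
    u,v=map(int,c); 
    dd=d[v-3:v+4,u-3:u+4]; n_=cv2.undistortPoints(np.array([[c]]),P["intrinsics"],P["D"])[0,0]
    print((P["extrinsics"]@np.array([*(n_*np.median(dd)),np.median(dd),1]))[:3].round(4))
ms=[]
for uv in [(246,179),(288,169),(330,159),(371,150)]:
    c,R=blob(p,uv,6,100); X=cast(P,c,.008); ms.append(X); print(np.round(c,1),round(R,1),X.round(4))
print(np.linalg.norm(np.diff(ms,axis=0),axis=1))
print(camera_params("wrist")["extrinsics"].round(3),get_state()["position"])
E
```

```text
m [366.2 254.8] 7.8 [ 0.4348 -0.0875  0.155 ] depth z
[ 0.4347 -0.0875  0.1553]
t [284.5 246.8] 7.6 [0.4516 0.065  0.13  ] depth z
[0.4516 0.065  0.1302]
k [448.  237.5] 7.6 [ 0.4677 -0.2553  0.105 ] depth z
[ 0.4677 -0.2553  0.1051]
r [200.1 246.4] 7.3 [0.4552 0.2378 0.08  ] depth z
[0.4552 0.2377 0.0804]
[245.6 178.9] 1.6 [0.605  0.1583 0.008 ]
[288. 169.] 1.4 [0.6266 0.0649 0.008 ]
[329.6 159.1] 1.6 [ 0.6483 -0.0275  0.008 ]
[371. 150.] 1.4 [ 0.6683 -0.1199  0.008 ]
[0.09587552 0.09490717 0.09454573]
[[ 0.297  0.925  0.238  0.126]
 [ 0.955 -0.287 -0.075  0.641]
 [-0.001  0.249 -0.968  0.385]
 [ 0.     0.     0.     1.   ]] [0.19188567 0.62060014 0.23571393]
```

>>> arm_command([
  [87,-32,-26,0,7],
  [87,-64,-51,0,14],
  [87,-96,-76,0,21],
  [87,-128,-102,0,28],
  [87,-160,-127,0,35],
], newtons=20)

```text
time: 0.57
position: [0.308, 0.4504, 0.2363]
tool_rot: [-1.39, -2.817, 0.001]
ft_force: [0.1, 0.3, 0.8]
grip_width: 0.998
grip_force: 0.0
```

```bash
cat > go.py <<'E'
from h import *
import sys
s=get_state(); print(s["time"],s["position"].round(4),s["tool_rot"].round(3),s["joint_positions"].round(2),s["ft_force"].round(1),s["grip_width"],s["grip_force"])
from scipy.spatial.transform import Rotation as Ro
y=Ro.from_rotvec(s["tool_rot"]).as_matrix()[:,1]; print("yang",np.degrees(np.arctan2(y[1],y[0])).round(1))
for a in sys.argv[1:]: print(a,todelta(list(map(float,a.split(",")))).round(1))
E
python3 go.py .4552,.2378,.235
```

```text
0.5667 [0.308  0.4504 0.2363] [-1.390e+00 -2.817e+00  1.000e-03] [-1.1   0.1   0.09  1.72 -0.01  1.33 -0.36] [0.1 0.3 0.8] 0.9981879996932781 0.0
yang 37.5
.4552,.2378,.235 [-258.3  -12.6    1.3]
```

>>> arm_command([
  [87,-40,-2,0,6],
  [87,-80,-4,0,12],
  [87,-120,-6,0,18],
  [87,-160,-8,0,24],
  [87,-190,-9,0,25],
])

```text
time: 0.98
position: [0.4186, 0.2931, 0.2366]
tool_rot: [1.968, 2.447, -0.0]
ft_force: [0.1, -0.6, 0.3]
grip_width: 0.998
grip_force: 0.0
```

```bash
python3 go.py .4552,.2378,.18
```

```text
0.9833 [0.4186 0.2931 0.2366] [ 1.968  2.447 -0.   ] [-0.92  0.02  0.27  1.8  -0.    1.32 -0.44] [ 0.1 -0.6  0.3] 0.9976451474917706 0.0
yang 12.4
.4552,.2378,.18 [-61.8  23.9  56.7]
```

Go above r, then take one look from the wrist camera.

>>> arm_command([
  [87,-31,12,0,0],
  [87,-62,24,25,0],
  [87,-62,24,57,0],
  [87,-62,24,57,0],
])

```text
time: 1.32
position: [0.4518, 0.2375, 0.1743]
tool_rot: [-1.964, -2.449, 0.014]
ft_force: [-2.2, 0.0, -1.8]
grip_width: 0.996
grip_force: 0.0
```

```bash
python3 - <<'E'
from h import *
P=camera_params("wrist"); p,d=get_image("wrist"); cv2.imwrite("pics/w1.png",p[:,:,::-1])
E=P["extrinsics"]; q=np.linalg.inv(E)@np.array([.4552,.2378,.08,1]); K=P["intrinsics"]
print(q, K[0,0]*q[0]/q[2]+K[0,2],K[1,1]*q[1]/q[2]+K[1,2])
E
python3 go.py .4552,.2378,.061
```

```text
[0.0054377  0.00537423 0.25255091 1.        ] 325.7000662240151 204.71615294643976
1.3667 [0.452  0.2399 0.1768] [-1.96  -2.452  0.01 ] [-0.85  0.07  0.33  1.88 -0.02  1.21 -0.3 ] [-0.6  0.6  0.5] 0.995963037857384 0.0
yang 12.7
.4552,.2378,.061 [ -2.6   3.4 115.8]
```

View pics/w1.png

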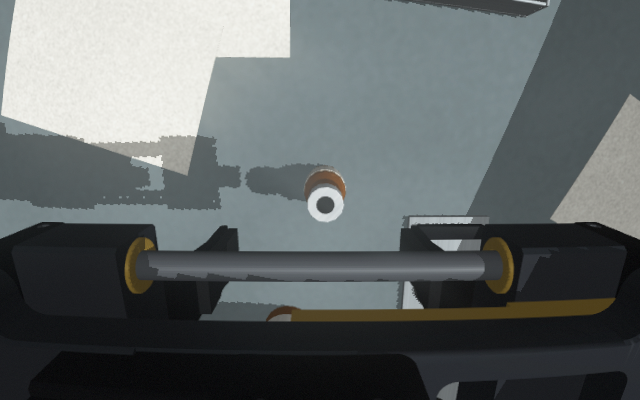

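The wrist picture shows r's cap at (326,204), where the estimate predicted (325.7,204.7). I'm descending in steps.

>>> arm_command([
  [87,0,0,25,0],
  [87,0,0,50,0],
  [87,0,0,60,0],
  [87,0,0,60,0],
  [87,0,0,60,0],
])

```text
time: 1.78
position: [0.454, 0.2428, 0.1206]
tool_rot: [1.957, 2.457, 0.001]
ft_force: [0.7, -0.3, 0.5]
grip_width: 0.996
grip_force: 0.0
```

```bash
python3 go.py .4552,.2378,.061
```

```text
1.7833 [0.454  0.2428 0.1206] [1.957e+00 2.457e+00 1.000e-03] [-0.85  0.13  0.33  1.94 -0.05  1.09 -0.28] [ 0.7 -0.3  0.5] 0.9957275067203885 0.0
yang 12.9
.4552,.2378,.061 [-5.2  0.1 59.6]
```

>>> arm_command([
  [87,-5,0,20,0],
  [87,-5,0,40,0],
  [87,-5,0,59,0],
  [87,-5,0,59,0],
  [87,-5,0,59,0],
])

```text
time: 2.2
position: [0.4554, 0.2375, 0.0617]
tool_rot: [1.959, 2.456, 0.001]
ft_force: [-0.3, 0.3, -0.2]
grip_width: 0.999
grip_force: 0.0
```

```bash
python3 go.py .4552,.2378,.061
```

```text
2.2 [0.4554 0.2375 0.0617] [1.959e+00 2.456e+00 1.000e-03] [-0.83  0.2   0.33  1.99 -0.08  0.96 -0.24] [-0.3  0.3 -0.2] 0.9989715524730649 0.0
yang 12.9
.4552,.2378,.061 [ 0.4 -0.1  0.7]
```

>>> arm_command([
  [60,0,0,0,0],
  [45,0,0,0,0],
  [35,0,0,0,0],
  [20,0,0,0,0],
  [20,0,0,0,0],
], newtons=20)

```text
time: 2.62
position: [0.4554, 0.2371, 0.0612]
tool_rot: [1.959, 2.455, 0.002]
ft_force: [-0.2, 0.2, 1.0]
grip_width: 0.71
grip_force: 0.0
```

>>> arm_command([
  [20,0,0,0,0],
  [20,0,0,0,0],
  [20,0,0,0,0],
  [20,0,0,0,0],
])

```text
time: 2.95
position: [0.455, 0.2368, 0.0605]
tool_rot: [1.96, 2.456, -0.0]
ft_force: [-0.5, -0.7, -0.2]
grip_width: 0.4
grip_force: 0.0
```

>>> arm_command([
  [20,0,0,0,0],
  [20,0,0,0,0],
  [20,0,0,0,0],
])

```text
time: 3.2
position: [0.455, 0.2368, 0.0605]
tool_rot: [1.959, 2.456, 0.0]
ft_force: [1.2, -0.4, -0.8]
grip_width: 0.317
grip_force: 20.2
```

>>> arm_command([
  [20,0,0,-10,0],
  [20,0,0,-30,0],
  [20,0,0,-55,0],
  [20,0,0,-60,0],
  [20,0,0,-60,0],
])

```text
time: 3.62
position: [0.4564, 0.2377, 0.1229]
tool_rot: [1.959, 2.455, 0.007]
ft_force: [0.1, -0.4, -1.5]
grip_width: 0.319
grip_force: 20.2
```

```bash
python3 go.py .605,.1583,.13
```

```text
3.6167 [0.4564 0.2377 0.1229] [1.959 2.455 0.007] [-0.84  0.12  0.33  1.94 -0.04  1.09 -0.27] [ 0.1 -0.4 -1.5] 0.31864295100585016 20.226442081911955
yang 12.8
.605,.1583,.13 [-110.4  127.3   -6.8]
```

>>> arm_command([
  [20,-15,17,0,0],
  [20,-45,52,0,0],
  [20,-78,90,0,0],
  [20,-100,115,0,0],
  [20,-111,127,0,0],
])

```text
time: 4.03
position: [0.6067, 0.1523, 0.1193]
tool_rot: [1.962, 2.449, -0.003]
ft_force: [0.6, -0.6, -0.9]
grip_width: 0.319
grip_force: 20.2
```

>>> arm_command([
  [20,0,0,0,0],
  [20,0,0,10,0],
  [20,0,0,25,0],
  [20,0,0,25,0],
])

```text
time: 4.37
position: [0.5994, 0.1576, 0.091]
tool_rot: [-1.954, -2.453, 0.009]
ft_force: [-1.3, 1.3, -2.4]
grip_width: 0.316
grip_force: 20.2
```

```bash
python3 go.py .605,.1583,.0705
```

```text
4.3667 [0.5994 0.1576 0.091 ] [-1.954 -2.453  0.009] [-0.63  0.39  0.41  1.7  -0.17  1.1   0.06] [-1.3  1.3 -2.4] 0.31562224810173384 20.234826198102382
yang 12.9
.605,.1583,.0705 [-0.6  5.7 20.4]
```

>>> arm_command([
  [20,0,5.5,6,0],
  [20,-0.5,5.5,14,0],
  [20,-0.5,5.5,17,0],
  [20,-0.5,5.5,17,0],
  [20,-0.5,5.5,17,0],
])

```text
time: 4.78
position: [0.6088, 0.1576, 0.0786]
tool_rot: [-1.959, -2.456, 0.0]
ft_force: [0.0, -1.2, -0.1]
grip_width: 0.316
grip_force: 20.2
```

```bash
python3 go.py .605,.1583,.0685
```

```text
4.7833 [0.6088 0.1576 0.0786] [-1.959 -2.456  0.   ] [-0.62  0.41  0.41  1.7  -0.18  1.07  0.07] [ 0.  -1.2 -0.1] 0.3161947845558366 20.236294529204315
yang 12.8
.605,.1583,.0685 [ 1.5 -3.6 10.1]
```

>>> arm_command([
  [20,1,-3,0,0],
  [20,1,-3,0,0],
  [20,1,-3,0,0],
  [20,1,-3,0,0],
  [20,1,-3,0,0],
])

```text
time: 5.2
position: [0.6059, 0.1579, 0.0788]
tool_rot: [1.959, 2.455, 0.001]
ft_force: [0.2, 1.1, -1.2]
grip_width: 0.323
grip_force: 20.2
```

```bash
python3 go.py .605,.1583,.0685
```

```text
5.2 [0.6059 0.1579 0.0788] [1.959e+00 2.455e+00 1.000e-03] [-0.63  0.41  0.41  1.7  -0.18  1.07  0.06] [ 0.2  1.1 -1.2] 0.32305617615188637 20.235387842694763
yang 12.8
.605,.1583,.0685 [ 0.6 -0.8 10.3]
```

>>> arm_command([
  [20,0.5,-1,3,0],
  [20,0.5,-1,6,0],
  [20,0.5,-1,8,0],
  [20,0.5,-1,9,0],
  [20,0.5,-1,9,0],
])

```text
time: 5.62
position: [0.6044, 0.158, 0.069]
tool_rot: [-1.959, -2.455, 0.001]
ft_force: [0.1, -0.4, -2.0]
grip_width: 0.318
grip_force: 20.2
```

```bash
python3 go.py .605,.1583,.0685
```

```text
5.6167 [0.6044 0.158  0.069 ] [-1.959e+00 -2.455e+00  1.000e-03] [-0.63  0.42  0.41  1.71 -0.19  1.05  0.07] [ 0.1 -0.4 -2. ] 0.3183468613432507 20.23545600754005
yang 12.8
.605,.1583,.0685 [0.2 0.6 0.5]
```

>>> arm_command([
  [20,0,0.5,0.5,0],
  [20,0,0.5,1,0],
  [20,0,0.5,1,0],
  [20,0,0.5,1,0],
])

```text
time: 5.95
position: [0.6053, 0.1582, 0.0687]
tool_rot: [1.96, 2.456, 0.0]
ft_force: [0.0, -0.5, -0.7]
grip_width: 0.317
grip_force: 20.2
```

```bash
python3 go.py .605,.1583,.0685
```

```text
5.95 [0.6053 0.1582 0.0687] [1.96  2.456 0.   ] [-0.63  0.42  0.41  1.71 -0.19  1.05  0.07] [ 0.  -0.5 -0.7] 0.3174348057883986 20.235937915458635
yang 12.8
.605,.1583,.0685 [ 0.1 -0.3  0.2]
```

>>> arm_command([
  [20,0,0,0.5,0],
  [20,0,0,1,0],
  [20,0,0,1,0],
])

```text
time: 6.2
position: [0.6056, 0.1583, 0.0684]
tool_rot: [1.959, 2.455, 0.001]
ft_force: [-1.4, -0.7, 4.6]
grip_width: 0.316
grip_force: 20.3
```

>>> arm_command([
  [40,0,0,0,0],
  [60,0,0,0,0],
  [60,0,0,0,0],
  [60,0,0,0,0],
  [60,0,0,0,0],
])

```text
time: 6.62
position: [0.6051, 0.1582, 0.0673]
tool_rot: [-1.959, -2.456, 0.0]
ft_force: [0.4, 0.7, -0.2]
grip_width: 0.611
grip_force: 0.0
```

>>> arm_command([
  [60,0,0,-10,0],
  [60,0,0,-40,0],
  [60,0,0,-80,0],
  [60,0,0,-120,0],
  [60,0,0,-120,0],
])

```text
time: 7.03
position: [0.6101, 0.159, 0.1976]
tool_rot: [1.955, 2.449, 0.02]
ft_force: [1.6, 0.9, 0.3]
grip_width: 0.686
grip_force: 0.0
```

```bash
python3 go.py .4677,-.2553,.21 .605,-.2,.21
```

```text
7.0333 [0.6101 0.159  0.1976] [1.955 2.449 0.02 ] [-0.65  0.3   0.43  1.59 -0.13  1.27  0.03] [1.6 0.9 0.3] 0.6861515498713349 0.0
yang 12.8
.4677,-.2553,.21 [-372.4 -230.4  -16.6]
.605,-.2,.21 [-348.9  -84.2  -14.4]
```

>>> arm_command([
  [70,-30,-18,-10,0],
  [70,-64,-40,-16,0],
  [70,-98,-61,-16,0],
  [70,-132,-82,-16,0],
  [70,-166,-103,-16,0],
])

```text
time: 7.45
position: [0.541, -0.0283, 0.2044]
tool_rot: [1.959, 2.455, 0.002]
ft_force: [0.5, -0.5, 0.1]
grip_width: 0.797
grip_force: 0.0
```

>>> arm_command([
  [70,-34,-21,0,0],
  [70,-68,-42,0,0],
  [70,-102,-63,0,0],
  [70,-136,-84,0,0],
  [70,-170,-105,0,0],
])

```text
time: 7.87
position: [0.4762, -0.2174, 0.2044]
tool_rot: [1.959, 2.455, 0.003]
ft_force: [1.2, -0.7, 0.2]
grip_width: 0.807
grip_force: 0.0
```

```bash
python3 go.py .4677,-.2553,.15
```

```text
7.8667 [ 0.4762 -0.2174  0.2044] [1.959 2.455 0.003] [-0.29  0.07  0.7   1.83 -0.05  1.26  0.65] [ 1.2 -0.7  0.2] 0.8069895873034564 0.0
yang 12.8
.4677,-.2553,.15 [-35.1 -16.8  54.3]
```

>>> arm_command([
  [75,-18,-8,10,0],
  [75,-36,-17,30,0],
  [75,-36,-17,54,0],
  [75,-36,-17,54,0],
  [75,-36,-17,54,0],
])

```text
time: 8.28
position: [0.4678, -0.2539, 0.1492]
tool_rot: [-1.959, -2.454, 0.001]
ft_force: [-0.1, 0.2, 1.7]
grip_width: 0.859
grip_force: 0.0
```

>>> arm_command([
  [75,0,0,0,0],
  [75,0,0,0,0],
  [75,0,0,0,0],
])

```text
time: 8.53
position: [0.4696, -0.254, 0.1509]
tool_rot: [1.956, 2.456, 0.002]
ft_force: [0.6, 0.3, -0.3]
grip_width: 0.859
grip_force: 0.0
```

```bash
python3 go.py .4677,-.2553,.088
```

```text
8.5333 [ 0.4696 -0.254   0.1509] [1.956e+00 2.456e+00 2.000e-03] [-0.23  0.15  0.74  1.87 -0.11  1.15  0.78] [ 0.6  0.3 -0.3] 0.8589429121497255 0.0
yang 12.9
.4677,-.2553,.088 [-0.8 -2.3 62.9]
```

>>> arm_command([
  [70,-1,-1.5,15,0],
  [70,-1,-2,35,0],
  [70,-1,-2,55,0],
  [70,-1,-2,63,0],
  [70,-1,-2,63,0],
])

```text
time: 8.95
position: [0.4659, -0.2549, 0.0853]
tool_rot: [-1.957, -2.454, 0.002]
ft_force: [-0.5, -0.0, 0.4]
grip_width: 0.806
grip_force: 0.0
```

>>> arm_command([
  [60,-1,0,0,0],
  [60,-1,0,0,0],
])

```text
time: 9.12
position: [0.4679, -0.2574, 0.0879]
tool_rot: [1.958, 2.454, 0.001]
ft_force: [0.0, -0.6, 0.5]
grip_width: 0.733
grip_force: 0.0
```

```bash
python3 go.py .4677,-.2553,.088
```

```text
9.1167 [ 0.4679 -0.2574  0.0879] [1.958e+00 2.454e+00 1.000e-03] [-0.19  0.24  0.72  1.93 -0.19  1.03  0.84] [ 0.  -0.6  0.5] 0.7327735676044007 0.0
yang 12.8
.4677,-.2553,.088 [ 2.1  0.2 -0.1]
```

>>> arm_command([
  [50,1.5,0,0,0],
  [40,1.5,0,0,0],
  [30,1.5,0,0,0],
  [20,1.5,0,0,0],
  [20,1.5,0,0,0],
], newtons=25)

```text
time: 9.53
position: [0.4667, -0.2554, 0.0868]
tool_rot: [1.959, 2.455, 0.001]
ft_force: [-0.4, -0.2, -0.8]
grip_width: 0.393
grip_force: 0.0
```

>>> arm_command([
  [20,0,0,0,0],
  [20,0,0,0,0],
  [20,0,0,0,0],
])

```text
time: 9.78
position: [0.4667, -0.2554, 0.0866]
tool_rot: [1.959, 2.456, 0.0]
ft_force: [1.2, -0.3, -0.1]
grip_width: 0.319
grip_force: 25.0
```

>>> arm_command([
  [20,0,0,-5,0],
  [20,0,0,-25,0],
  [20,0,0,-60,0],
  [20,0,0,-90,0],
  [20,0,0,-100,0],
])

```text
time: 10.2
position: [0.4682, -0.2567, 0.1908]
tool_rot: [1.957, 2.451, 0.004]
ft_force: [0.9, -1.3, -0.6]
grip_width: 0.317
grip_force: 24.9
```

```bash
python3 go.py .6266,.0649,.16
```

```text
10.2 [ 0.4682 -0.2567  0.1908] [1.957 2.451 0.004] [-0.24  0.11  0.75  1.83 -0.08  1.23  0.75] [ 0.9 -1.3 -0.6] 0.3174781404547428 24.94058109328762
yang 12.8
.6266,.0649,.16 [278.6 225.5  31.2]
```

>>> arm_command([
  [20,15,12,0,0],
  [20,40,32,0,0],
  [20,69,56,0,0],
  [20,98,79,0,0],
  [20,127,103,0,0],
])

```text
time: 10.62
position: [0.5385, -0.1073, 0.1858]
tool_rot: [-1.96, -2.454, 0.0]
ft_force: [0.5, -0.6, -1.7]
grip_width: 0.322
grip_force: 24.9
```

>>> arm_command([
  [20,29,23,0,0],
  [20,58,47,0,0],
  [20,87,70,5,0],
  [20,112,91,15,0],
  [20,130,106,25,0],
])

```text
time: 11.03
position: [0.6139, 0.046, 0.1603]
tool_rot: [-1.954, -2.458, -0.001]
ft_force: [0.4, 0.9, -2.4]
grip_width: 0.319
grip_force: 24.9
```

```bash
python3 go.py .6266,.0649,.11
```

```text
11.0333 [0.6139 0.046  0.1603] [-1.954e+00 -2.458e+00 -1.000e-03] [-0.55  0.32  0.52  1.66 -0.17  1.21  0.24] [ 0.4  0.9 -2.4] 0.31926487351184657 24.93522996614047
yang 13.0
.6266,.0649,.11 [15.5 16.6 50.3]
```

>>> arm_command([
  [20,10,10,5,0],
  [20,17,16,20,0],
  [20,19,16,40,0],
  [20,19,16,50,0],
  [20,19,16,50,0],
])

```text
time: 11.45
position: [0.622, 0.0616, 0.108]
tool_rot: [-1.96, -2.451, 0.009]
ft_force: [-0.6, -0.6, -1.7]
grip_width: 0.313
grip_force: 24.9
```

>>> arm_command([
  [20,0,0,0,0],
  [20,0,0,0,0],
  [20,0,0,0,0],
  [20,0,0,0,0],
])

```text
time: 11.78
position: [0.6254, 0.0632, 0.1129]
tool_rot: [1.96, 2.454, 0.003]
ft_force: [0.1, -0.4, -1.8]
grip_width: 0.321
grip_force: 24.9
```

```bash
python3 go.py .6266,.0649,.0946
```

```text
11.7833 [0.6254 0.0632 0.1129] [1.96  2.454 0.003] [-0.55  0.39  0.5   1.67 -0.2   1.13  0.23] [ 0.1 -0.4 -1.8] 0.3210407378219275 24.935364315224433
yang 12.8
.6266,.0649,.0946 [ 1.4  1.5 18.3]
```

>>> arm_command([
  [20,1,1,5,0],
  [20,1,1,10,0],
  [20,1,1,14,0],
  [20,1,1,15,0],
  [20,1,1,15,0],
])

```text
time: 12.2
position: [0.6249, 0.0649, 0.0957]
tool_rot: [-1.959, -2.455, 0.002]
ft_force: [0.0, -0.4, -1.8]
grip_width: 0.32
grip_force: 24.9
```

>>> arm_command([
  [20,0,0,0.5,0],
  [20,0,0,0.5,0],
  [20,0,0,0.5,0],
])

```text
time: 12.45
position: [0.6256, 0.0648, 0.0963]
tool_rot: [1.959, 2.455, 0.001]
ft_force: [0.7, 0.4, -2.2]
grip_width: 0.316
grip_force: 24.9
```

```bash
python3 go.py .6266,.0649,.0946
```

```text
12.45 [0.6256 0.0648 0.0963] [1.959e+00 2.455e+00 1.000e-03] [-0.54  0.41  0.5   1.68 -0.21  1.1   0.24] [ 0.7  0.4 -2.2] 0.3160313768479927 24.935882435529493
yang 12.8
.6266,.0649,.0946 [-0.2  1.   1.7]
```

>>> arm_command([
  [20,0,1,0.5,0],
  [20,0,1,1.2,0],
  [20,0,1,2,0],
  [20,0,1,2.5,0],
  [20,0,1,2.5,0],
])

```text
time: 12.87
position: [0.627, 0.0651, 0.0945]
tool_rot: [1.959, 2.455, 0.002]
ft_force: [-0.8, -0.1, 3.2]
grip_width: 0.323
grip_force: 25.0
```

Contact: the force went from -2 to +3 N. Release and rise.

>>> arm_command([
  [40,0,0,0,0],
  [60,0,0,0,0],
  [60,0,0,0,0],
  [60,0,0,0,0],
  [60,0,0,0,0],
])

```text
time: 13.28
position: [0.6262, 0.065, 0.0933]
tool_rot: [-1.959, -2.455, 0.0]
ft_force: [-0.1, -0.1, 0.2]
grip_width: 0.609
grip_force: 0.0
```

>>> arm_command([
  [60,0,0,-10,0],
  [60,0,0,-40,0],
  [60,0,0,-80,0],
  [60,0,0,-115,0],
  [60,0,0,-115,0],
])

```text
time: 13.7
position: [0.6307, 0.0649, 0.2178]
tool_rot: [1.955, 2.448, 0.017]
ft_force: [2.1, -0.5, 1.2]
grip_width: 0.688
grip_force: 0.0
```

```bash
python3 go.py .4516,.065,.19
```

```text
13.7 [0.6307 0.0649 0.2178] [1.955 2.448 0.017] [-0.57  0.31  0.53  1.55 -0.16  1.31  0.2 ] [ 2.1 -0.5  1.2] 0.6883545670315 0.0
yang 12.8
.4516,.065,.19 [  39.7 -175.    25.3]
```

>>> arm_command([
  [72,7,-30,0,0],
  [72,16,-68,0,0],
  [72,25,-106,0,0],
  [72,34,-144,5,0],
  [72,40,-171,15,0],
])

```text
time: 14.12
position: [0.4488, 0.0662, 0.1945]
tool_rot: [1.959, 2.456, 0.003]
ft_force: [0.4, 0.1, 0.7]
grip_width: 0.82
grip_force: 0.0
```

>>> arm_command([
  [72,0,0,8,0],
  [72,0,0,12,0],
  [72,0,0,12,0],
  [72,0,0,12,0],
  [72,0,0,12,0],
])

```text
time: 14.53
position: [0.4522, 0.0659, 0.1821]
tool_rot: [1.96, 2.454, 0.001]
ft_force: [0.0, 0.6, -0.5]
grip_width: 0.826
grip_force: 0.0
```

```bash
python3 go.py .4516,.065,.113
python3 - <<'E'
from h import *
p,d=get_image("scene"); cv2.imwrite("pics/s2.png",p[:,:,::-1])
E
```

```text
14.5333 [0.4522 0.0659 0.1821] [1.960e+00 2.454e+00 1.000e-03] [-0.7  -0.08  0.48  2.    0.04  1.21 -0.01] [ 0.   0.6 -0.5] 0.8264817934349752 0.0
yang 12.8
.4516,.065,.113 [-0.7 -0.9 69.1]
```

View pics/s2.png

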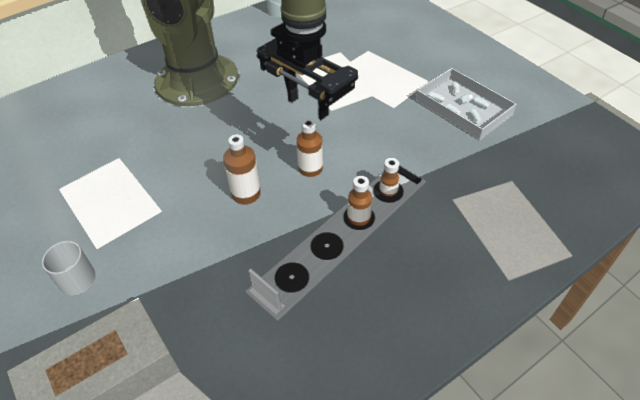

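The picture shows r (390,190) and k (360,215) standing centred on their marks, with t (310,150) under the gripper. Descend on t.

>>> arm_command([
  [70,-0.5,-0.5,15,0],
  [70,-0.5,-0.5,35,0],
  [70,-0.5,-0.5,55,0],
  [70,-0.5,-0.5,66,0],
  [70,-0.5,-0.5,69,0],
])

```text
time: 15.0
position: [0.4496, 0.065, 0.1108]
tool_rot: [-1.959, -2.454, 0.005]
ft_force: [-1.0, 0.5, 0.1]
grip_width: 0.804
grip_force: 0.0
```

>>> arm_command([
  [60,0,0,0,0],
  [60,0,0,0,0],
  [60,0,0,0,0],
])

```text
time: 15.25
position: [0.4515, 0.0657, 0.1137]
tool_rot: [1.959, 2.455, 0.003]
ft_force: [-0.3, -0.4, -0.5]
grip_width: 0.706
grip_force: 0.0
```

```bash
python3 go.py .4516,.065,.113
```

```text
15.25 [0.4515 0.0657 0.1137] [1.959 2.455 0.003] [-0.69 -0.    0.49  2.08  0.    1.06  0.02] [-0.3 -0.4 -0.5] 0.7055473658755272 0.0
yang 12.8
.4516,.065,.113 [-0.8 -0.   0.7]
```

>>> arm_command([
  [50,-0.5,0,0,0],
  [40,-0.5,0,0,0],
  [30,-0.5,0,0,0],
  [20,-0.5,0,0,0],
  [20,-0.5,0,0,0],
], newtons=30)

```text
time: 15.67
position: [0.4506, 0.0651, 0.1128]
tool_rot: [1.959, 2.456, 0.001]
ft_force: [-1.1, -0.1, -0.2]
grip_width: 0.396
grip_force: 0.0
```

>>> arm_command([
  [20,0,0,0,0],
  [20,0,0,0,0],
  [20,0,0,0,0],
])

```text
time: 15.92
position: [0.4508, 0.0651, 0.1127]
tool_rot: [1.959, 2.455, 0.001]
ft_force: [0.8, 1.2, -0.3]
grip_width: 0.315
grip_force: 30.0
```

>>> arm_command([
  [20,0,0,-5,0],
  [20,0,0,-20,0],
  [20,0,0,-45,0],
  [20,0,0,-60,0],
  [20,0,0,-60,0],
])

```text
time: 16.33
position: [0.4522, 0.0654, 0.1754]
tool_rot: [1.958, 2.454, 0.007]
ft_force: [0.4, 0.3, -3.9]
grip_width: 0.318
grip_force: 29.9
```

```bash
python3 go.py .6483,-.0275,.16
```

```text
16.3333 [0.4522 0.0654 0.1754] [1.958 2.454 0.007] [-0.7  -0.08  0.48  2.01  0.04  1.2  -0.01] [ 0.4  0.3 -3.9] 0.31756387291838023 29.949655757955043
yang 12.8
.6483,-.0275,.16 [-134.1  170.5   16.1]
```

>>> arm_command([
  [20,-14,18,0,0],
  [20,-38,48,0,0],
  [20,-64,82,0,0],
  [20,-90,115,0,0],
  [20,-112,142,0,0],
])

```text
time: 16.75
position: [0.615, -0.0136, 0.1707]
tool_rot: [-1.958, -2.456, 0.003]
ft_force: [0.9, 0.4, -2.8]
grip_width: 0.32
grip_force: 30.0
```

>>> arm_command([
  [20,-14,18,0,0],
  [20,-20,26,5,0],
  [20,-22,28,15,0],
  [20,-22,28,25,0],
  [20,-22,28,25,0],
])

```text
time: 17.17
position: [0.6425, -0.0266, 0.1434]
tool_rot: [-1.954, -2.451, 0.006]
ft_force: [-1.2, 0.8, -3.6]
grip_width: 0.318
grip_force: 30.0
```

>>> arm_command([
  [20,0,0,0,0],
  [20,0,0,0,0],
  [20,0,0,0,0],
  [20,0,0,0,0],
])

```text
time: 17.5
position: [0.6461, -0.0273, 0.1485]
tool_rot: [1.958, 2.456, 0.002]
ft_force: [-0.3, -0.1, -3.7]
grip_width: 0.321
grip_force: 30.0
```

```bash
python3 go.py .6483,-.0275,.1207
```

```text
17.5 [ 0.6461 -0.0273  0.1485] [1.958e+00 2.456e+00 2.000e-03] [-0.46  0.41  0.6   1.59 -0.24  1.22  0.4 ] [-0.3 -0.1 -3.7] 0.32138282899991566 29.983078291998027
yang 12.9
.6483,-.0275,.1207 [-0.7  2.  27.8]
```

>>> arm_command([
  [20,-0.5,1,8,0],
  [20,-0.5,2,16,0],
  [20,-0.5,2,22,0],
  [20,-0.5,2,24,0],
  [20,-0.5,2,24,0],
])

```text
time: 17.92
position: [0.6473, -0.0278, 0.1221]
tool_rot: [-1.958, -2.454, 0.003]
ft_force: [0.1, 0.4, -2.8]
grip_width: 0.318
grip_force: 30.0
```

>>> arm_command([
  [20,0,0,0.5,0],
  [20,0,0,0.5,0],
  [20,0,0,0.5,0],
])

```text
time: 18.17
position: [0.6484, -0.028, 0.1234]
tool_rot: [1.959, 2.455, 0.001]
ft_force: [-0.6, 0.5, -3.6]
grip_width: 0.315
grip_force: 30.0
```

```bash
python3 go.py .6483,-.0275,.1207
```

```text
18.1667 [ 0.6484 -0.028   0.1234] [1.959e+00 2.455e+00 1.000e-03] [-0.45  0.44  0.59  1.61 -0.26  1.17  0.42] [-0.6  0.5 -3.6] 0.3154964392288773 29.984103054097204
yang 12.8
.6483,-.0275,.1207 [0.5 0.1 2.7]
```

>>> arm_command([
  [20,0.5,0,0.8,0],
  [20,0.5,0,1.6,0],
  [20,0.5,0,2.4,0],
  [20,0.5,0,3.2,0],
  [20,0.5,0,3.2,0],
])

```text
time: 18.58
position: [0.6484, -0.0273, 0.1207]
tool_rot: [1.959, 2.455, 0.001]
ft_force: [-1.5, 1.1, 1.4]
grip_width: 0.316
grip_force: 30.0
```

>>> arm_command([
  [40,0,0,0,0],
  [60,0,0,0,0],
  [60,0,0,0,0],
  [60,0,0,0,0],
  [60,0,0,0,0],
])

```text
time: 19.0
position: [0.6481, -0.0275, 0.1199]
tool_rot: [1.959, 2.455, 0.0]
ft_force: [-0.2, -0.5, -0.7]
grip_width: 0.609
grip_force: 0.0
```

>>> arm_command([
  [60,0,0,-10,0],
  [60,0,0,-40,0],
  [60,0,0,-80,0],
  [60,0,0,-105,0],
  [60,0,0,-105,0],
])

```text
time: 19.42
position: [0.6514, -0.0283, 0.2327]
tool_rot: [1.955, 2.448, 0.012]
ft_force: [0.7, -0.0, -0.1]
grip_width: 0.688
grip_force: 0.0
```

```bash
python3 go.py .4348,-.0875,.2
```

```text
19.4167 [ 0.6514 -0.0283  0.2327] [1.955 2.448 0.012] [-0.47  0.36  0.62  1.48 -0.21  1.36  0.38] [ 0.7 -0.  -0.1] 0.6881835632294729 0.0
yang 12.8
.4348,-.0875,.2 [  -9.7 -224.7   30.1]
```

>>> arm_command([
  [72,-1,-25,0,0],
  [72,-3,-63,0,0],
  [72,-5,-101,0,0],
  [72,-6,-139,0,0],
  [72,-8,-177,0,0],
])

```text
time: 19.83
position: [0.4754, -0.075, 0.2246]
tool_rot: [-1.959, -2.456, 0.0]
ft_force: [-0.1, 0.3, 1.5]
grip_width: 0.823
grip_force: 0.0
```

>>> arm_command([
  [72,-1,-30,5,0],
  [72,-2,-46,15,0],
  [72,-2,-46,25,0],
  [72,-2,-46,25,0],
  [72,-2,-46,25,0],
])

```text
time: 20.25
position: [0.4333, -0.0864, 0.1999]
tool_rot: [1.959, 2.456, 0.0]
ft_force: [0.9, -0.6, 0.5]
grip_width: 0.827
grip_force: 0.0
```

>>> arm_command([
  [72,0,0,0,0],
  [72,0,0,0,0],
  [72,0,0,0,0],
])

```text
time: 20.5
position: [0.4336, -0.0866, 0.2002]
tool_rot: [1.958, 2.455, -0.001]
ft_force: [0.3, -0.4, -0.9]
grip_width: 0.827
grip_force: 0.0
```

```bash
python3 go.py .4348,-.0875,.138
```

```text
20.5 [ 0.4336 -0.0866  0.2002] [ 1.958e+00  2.455e+00 -1.000e-03] [-0.55 -0.16  0.63  2.01  0.1   1.26  0.27] [ 0.3 -0.4 -0.9] 0.8272304328096449 0.0
yang 12.8
.4348,-.0875,.138 [-1.1  0.9 62.2]
```

>>> arm_command([
  [70,-1,1,12,0],
  [70,-1,1,30,0],
  [70,-1,1,48,0],
  [70,-1,1,60,0],
  [70,-1,1,62,0],
])

```text
time: 20.92
position: [0.4328, -0.0873, 0.1359]
tool_rot: [-1.958, -2.454, 0.005]
ft_force: [0.3, -0.3, -0.5]
grip_width: 0.809
grip_force: 0.0
```

>>> arm_command([
  [60,0,0,0,0],
  [60,0,0,0,0],
  [60,0,0,0,0],
])

```text
time: 21.17
position: [0.4349, -0.0875, 0.1389]
tool_rot: [1.958, 2.455, 0.002]
ft_force: [0.9, 0.3, 0.2]
grip_width: 0.707
grip_force: 0.0
```

```bash
python3 go.py .4348,-.0875,.138
```

```text
21.1667 [ 0.4349 -0.0875  0.1389] [1.958e+00 2.455e+00 2.000e-03] [-0.54 -0.08  0.66  2.08  0.06  1.12  0.32] [0.9 0.3 0.2] 0.7071938745496855 0.0
yang 12.8
.4348,-.0875,.138 [-0.  -0.1  0.9]
```

>>> arm_command([
  [50,0,0,0,0],
  [40,0,0,0,0],
  [30,0,0,0,0],
  [20,0,0,0,0],
  [20,0,0,0,0],
], newtons=40)

```text
time: 21.58
position: [0.434, -0.0874, 0.138]
tool_rot: [1.959, 2.456, 0.001]
ft_force: [0.3, -0.0, 0.0]
grip_width: 0.395
grip_force: 0.0
```

>>> arm_command([
  [20,0,0,0,0],
  [20,0,0,0,0],
  [20,0,0,0,0],
])

```text
time: 21.83
position: [0.4344, -0.0873, 0.138]
tool_rot: [1.959, 2.455, 0.001]
ft_force: [1.4, 0.9, -0.4]
grip_width: 0.317
grip_force: 40.0
```

>>> arm_command([
  [20,0,0,-5,0],
  [20,0,0,-20,0],
  [20,0,0,-45,0],
  [20,0,0,-60,0],
  [20,0,0,-60,0],
])

```text
time: 22.25
position: [0.4353, -0.0877, 0.2003]
tool_rot: [1.958, 2.453, 0.004]
ft_force: [0.8, -0.4, -5.0]
grip_width: 0.315
grip_force: 39.9
```

```bash
python3 go.py .6683,-.1199,.19
```

```text
22.25 [ 0.4353 -0.0877  0.2003] [1.958 2.453 0.004] [-0.55 -0.15  0.64  2.01  0.1   1.26  0.28] [ 0.8 -0.4 -5. ] 0.31473706903463394 39.945412708766526
yang 12.8
.6683,-.1199,.19 [-83.1 220.   11.2]
```

>>> arm_command([
  [20,-7,20,0,0],
  [20,-20,53,0,0],
  [20,-34,90,0,0],
  [20,-48,127,0,0],
  [20,-61,162,0,0],
])

```text
time: 22.67
position: [0.6064, -0.1106, 0.1956]
tool_rot: [-1.957, -2.455, 0.003]
ft_force: [-0.1, 0.2, -3.6]
grip_width: 0.315
grip_force: 40.0
```

>>> arm_command([
  [20,-10,28,0,0],
  [20,-18,48,0,0],
  [20,-22,57,5,0],
  [20,-22,58,15,0],
  [20,-22,58,25,0],
])

```text
time: 23.08
position: [0.6659, -0.1196, 0.1699]
tool_rot: [-1.958, -2.453, 0.004]
ft_force: [-0.7, -0.3, -5.5]
grip_width: 0.314
grip_force: 40.0
```

>>> arm_command([
  [20,0,0,0,0],
  [20,0,0,0,0],
  [20,0,0,0,0],
  [20,0,0,0,0],
  [20,0,0,0,0],
])

```text
time: 23.5
position: [0.667, -0.1195, 0.1739]
tool_rot: [1.959, 2.455, 0.002]
ft_force: [-0.2, -0.3, -4.7]
grip_width: 0.316
grip_force: 40.0
```

```bash
python3 go.py .6683,-.1199,.146
```

```text
23.5 [ 0.667  -0.1195  0.1739] [1.959e+00 2.455e+00 2.000e-03] [-0.37  0.48  0.7   1.48 -0.31  1.29  0.58] [-0.2 -0.3 -4.7] 0.3163290840458099 39.980354264701404
yang 12.8
.6683,-.1199,.146 [-0.7  1.1 27.9]
```

>>> arm_command([
  [20,-0.5,1,8,0],
  [20,-0.5,1,16,0],
  [20,-0.5,1,22,0],
  [20,-0.5,1,24,0],
  [20,-0.5,1,24,0],
])

```text
time: 23.92
position: [0.6672, -0.1195, 0.1474]
tool_rot: [-1.958, -2.454, 0.002]
ft_force: [0.6, 0.0, -5.6]
grip_width: 0.315
grip_force: 40.0
```

>>> arm_command([
  [20,0,0,0.5,0],
  [20,0,0,0.5,0],
  [20,0,0,0.5,0],
])

```text
time: 24.17
position: [0.6682, -0.1199, 0.1487]
tool_rot: [1.959, 2.455, 0.001]
ft_force: [0.4, -0.3, -4.8]
grip_width: 0.315
grip_force: 40.0
```

```bash
python3 go.py .6683,-.1199,.146
```

```text
24.1667 [ 0.6682 -0.1199  0.1487] [1.959e+00 2.455e+00 1.000e-03] [-0.36  0.5   0.69  1.5  -0.33  1.25  0.59] [ 0.4 -0.3 -4.8] 0.3151307647190036 39.98171021768485
yang 12.8
.6683,-.1199,.146 [0.  0.1 2.7]
```

>>> arm_command([
  [20,0,0,0.8,0],
  [20,0,0,1.6,0],
  [20,0,0,2.4,0],
  [20,0,0,3.2,0],
  [20,0,0,3.2,0],
])

```text
time: 24.58
position: [0.6684, -0.1198, 0.146]
tool_rot: [1.959, 2.455, 0.001]
ft_force: [-0.1, 1.0, -0.5]
grip_width: 0.312
grip_force: 40.0
```

Contact: the force went from -4.8 to -0.5 N. Lower a touch more, then release and rise.

>>> arm_command([
  [20,0,0,0.4,0],
  [20,0,0,0.4,0],
  [40,0,0,0.4,0],
  [60,0,0,0.4,0],
  [60,0,0,0.4,0],
])

```text
time: 25.0
position: [0.6681, -0.1201, 0.1447]
tool_rot: [1.959, 2.455, 0.0]
ft_force: [-0.1, -0.8, -0.6]
grip_width: 0.463
grip_force: 0.0
```

>>> arm_command([
  [60,0,0,0,0],
  [60,0,0,0,0],
  [60,0,0,0,0],
])

```text
time: 25.25
position: [0.6679, -0.1199, 0.1446]
tool_rot: [-1.96, -2.455, 0.0]
ft_force: [-0.0, -0.0, -0.7]
grip_width: 0.65
grip_force: 0.0
```

>>> arm_command([
  [60,0,0,-10,0],
  [60,0,0,-40,0],
  [60,0,0,-75,0],
  [60,0,-20,-90,0],
  [60,0,-55,-90,0],
])

```text
time: 25.67
position: [0.6186, -0.1314, 0.2397]
tool_rot: [1.95, 2.452, 0.006]
ft_force: [-0.4, 0.3, 1.4]
grip_width: 0.689
grip_force: 0.0
```

>>> arm_command([
  [60,0,-40,0,0],
  [60,0,-80,0,0],
  [60,0,-120,0,0],
  [60,0,-140,0,0],
  [60,0,-140,0,0],
])

```text
time: 26.08
position: [0.474, -0.1654, 0.2356]
tool_rot: [-1.964, -2.45, -0.005]
ft_force: [0.9, -0.2, 0.6]
grip_width: 0.695
grip_force: 0.0
```

Run:
```python
from h import *
p,d=get_image("top"); P=camera_params("top"); cv2.imwrite("pics/top9.png",p[:,:,::-1]); E=np.linalg.inv(P["extrinsics"]); K=P["intrinsics"]
for n,X,h in [("r",(.605,.1583),.08),("k",(.6266,.0649),.105),("t",(.6483,-.0275),.13),("m",(.6683,-.1199),.155)]:
    q=E@np.array([*X,h+.008,1]); uv=K[:2,:2]@(q[:2]/q[2])+K[:2,2]
    try: c,R=blob(p,uv,12); print(n,np.round(1000*(cast(P,c,h+.008)[:2]-X),1),round(R,1))
    except Exception as e: print(n,e)
p,d=get_image("scene"); cv2.imwrite("pics/s9.png",p[:,:,::-1])
```

```text
r [-0.2  1. ] 7.0
k [0.3 0.1] 7.3
t [-0.3  0.2] 7.4
m [-0.6  0. ] 7.4
```

View pics/s9.png

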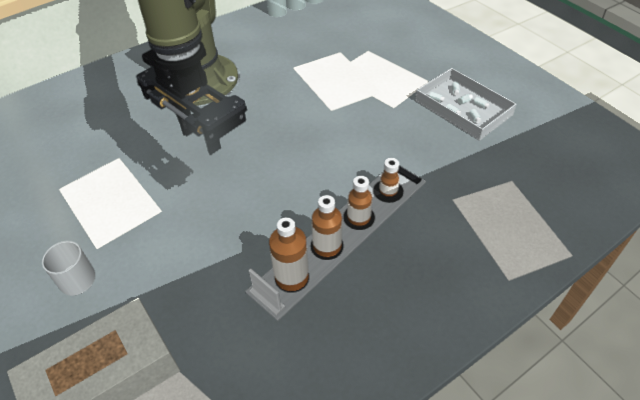

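All four bottles stand in order on their marks, from m at (290,255) by the plate to r at (390,180), each within 1 mm of centre, and the arm is clear.

>>> arm_command([
  [60,0,0,0,0],
  [60,0,0,0,0],
  [60,0,0,0,0],
])

```text
time: 26.43
position: [0.4788, -0.1627, 0.2347]
tool_rot: [1.958, 2.456, -0.002]
ft_force: [-0.0, -0.7, -0.2]
grip_width: 0.692
grip_force: 0.0
```

```bash
python3 -c "
from bench import *
print(close_job())"
```

```text
the job is handed in; nothing more can be done
None
```

All four bottles stand upright on their marks in height order, tallest next to the end plate, each about 1 mm or less from the mark's centre; I handed the job in at about 26 s with the arm clear.

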